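# Try two copper sleeves on the gauge pins and sort them

## Task

First slide both copper sleeves along their cradles onto the gauge pins, each as far as it will go, so that both are on their pins together; one will go fully home against the shoulder block and the other will stop about 30 mm short. Then draw them off and lay the one that went home in the green tray and the one that stopped short in the red tray, each lying flat on the tray's floor. Leave all the other things on the bench where they are.

Things in the scene. Friction and masses are not known exactly. Their poses are not given: they have to be found in the camera images.
- gauge: twin sleeve gauge, fixed: dark red base plate 270 (x) x 200 (y) x 12. Origin: centre of its underside; x along the pins, away from the robot, z up. Two lanes along x at y = +55 and -55 mm; in each, two level steel rods cradle a sleeve in line with a pin
- cradle (a point): point midway between the lanes, at the near end of the cradle rods, on the level of the rods' tops (28 above the table). Rods: 10 dia, 19 either side of each lane's middle, from gauge x = -128 to the shoulder block
- shoulder (a point): centre of the top edge of the shoulder block's near face, at gauge x = +95, 68 above the table; the block is 30 thick and 180 wide, and carries both pins
- pin_left (a point): level steel pin in the gauge's lane at y = +55: this point is the centre of its tip, 42 above the table. 30 dia, nose tapered to 25; it runs 70 in the gauge's +x to the shoulder face. A good sleeve fully home has its middle 25 beyond the tip (gauge x = +50); the bad one stops solid with its middle 5 short of the tip (gauge x = +20); off the pin the middle is over 45 short of it
- pin_right (a point): level steel pin in the gauge's lane at y = -55: this point is the centre of its tip, 42 above the table. 30 dia, nose tapered to 25; it runs 70 in the gauge's +x to the shoulder face. A good sleeve fully home has its middle 25 beyond the tip (gauge x = +50); the bad one stops solid with its middle 5 short of the tip (gauge x = +20); off the pin the middle is over 45 short of it
- sleeve_a: copper sleeve (tube), 90 long, 44 outside dia, bore 34, 0.45 kg, alike outside. Origin: middle of the tube on its axis; own x along the tube, either way. One of the two (only trying tells which) has a ridge hidden in mid-bore and cannot go fully onto a pin. Starts in either cradle with its axis 42 above the table, its front 28 to 52 short of the pin's tip; slides with 1 to 4 N
- sleeve_b: copper sleeve (tube), 90 long, 44 outside dia, bore 34, 0.45 kg, alike outside. Origin: middle of the tube on its axis; own x along the tube, either way. One of the two (only trying tells which) has a ridge hidden in mid-bore and cannot go fully onto a pin. Starts in either cradle with its axis 42 above the table, its front 28 to 52 short of the pin's tip; slides with 1 to 4 N
- good_tray: green tray, outside 160 (its x) x 130 (its y) x 32 high, walls and floor 5 thick, fixed to the table; it stands to the left or right of the gauge. Origin at the centre of its underside, on the table, z up. For the sleeve that goes home
- scrap_tray: red tray, outside 160 (its x) x 130 (its y) x 32 high, walls and floor 5 thick, fixed to the table; it stands to the left or right of the gauge. Origin at the centre of its underside, on the table, z up. For the sleeve that stops short
- jar: bystander, loose: small clear glass jar with a steel cap, 60 dia x 95 high mm; origin at the centre of its underside
- cork_block: bystander, loose: cork block 100 x 55 x 30 mm; origin at the centre of its underside
- wood_block: bystander, loose: pale wooden block 140 x 60 x 45 mm; origin at the centre of its underside
- brass_pot: bystander, loose: brass pot 90 dia x 70 high mm; origin at the centre of its underside
There are look-alikes about, which are no part of the job. Of the things that look like the good_tray, the larger one is meant. Leave any yellow look-alike of the sleeve_b alone.

How it is judged:
By the outcome, as a careful person would: the job done as asked, in the order asked, and still so for the second after the job is handed in, with the robot touching nothing.
It also fails if it takes over 72 s, if anything falls off the work surface, if the arm or the gripper's body presses on something with over 40 N, if the wrist force passes 120 N, or if a joint passes its speed limit or range.

## Robot

A 6-joint arm with a two-finger parallel gripper is mounted at the origin on the work surface. World frame = base frame: x ahead of the robot, y to its left, z up, the work surface at z = 0. Lengths are in m, angles in degrees, forces in N, time in s.
With the tool pointing down it reaches from about 0.3 to 0.75 m from the base axis. Payload 8.5 kg.
Tool frame: the origin (TCP) lies midway between the tips of the shut fingers; the grasp point (between the pads) lies 19 mm behind it (env.grasp_offset is the distance from the TCP to the grasp point, in m); z points along the fingers, y is the line along which they close (so a half turn about z gives the same grasp; the last joint's range is limited). The gripper opens to 85 mm and grips with 20 to 120 N. Pads are 22 mm wide; open, the fingers measure 114 mm over their backs; the gripper's body (76 mm by 85 mm) begins 54 mm behind the grasp point. The pads swing forward as they close: fully open they stand 13 mm farther back than shut.
Start: joints at [51.263, 21.807, 74.336, -0, 83.858, -12.336], TCP at [0.245, 0.493, 0.231] pointing down, gripper open.
Joint ranges: [-178.18, 178.18], [-50.72, 133.34], [12.68, 142.11], [-81.47, 261.47], [9.98, 163.14], [-165.26, 165.26]. Speed limits (degrees/s): [136.94, 136.94, 180, 180, 180, 180].

## Interface

Orientations are given as a 3x3 rotation matrix whose columns are the frame's x, y, z axes.
In Python, from rig import env gives the robot as it stands.
- The arm moves only by the tool servo_tool, never from a script. Its argument "deltas" is text: rows parted by semicolons, each of 7 numbers parted by spaces: the opening, from 0 (shut) to 1 (fully open), then the shift along the tool's x, y, z in mm, then the turn, a rotation vector about the tool's x, y, z in rad. A call has 1 to 8 rows; each row shifts and turns the commanded pose from where the row before left it, along the tool's axes as they then stand; what a row does not reach is not made up. A row lasts 1/12 s, in which the tool goes at most 41.7 mm and 7.16 degrees, less where a joint would pass 70% of its speed; a pose out of reach is approached as far as the arm can. A call is refused whole if a number of a shift passes 41.7 or a number of a turn 0.125, either way. A call with a gripper value outside its range is refused whole. The fingers move at their own pace and stop on an object; "newtons" is the grip in N (left out, the last holds). Time passes only in rows, so rows that do not move let the fingers close. It gives the time, the measured TCP pose, the force, the opening and the grip force at its end, in the units of the state.
- env.observe(): the state, without advancing time (a new reading comes with each control period).
- env.get_image(name): name is "side" or "top" or "wrist"; returns a dict with "img" (400x640x3 uint8, red, green, blue), "depth" (400x640 float32, m along the optical axis (not along the pixel's ray), 0 where there is no reading), "camera_matrix" (3x3 intrinsics, pixels), "world_to_cam" (4x4, takes a point from world to camera coordinates). Camera axes: x right, y down, z forward; pixel columns grow to the right and rows downward; lengths in m; the calibration is good to about 2 mm. A picture is of the moment at which its call begins.
- env.close_job(): hands the job in; it is judged then, once.
Trained networks look in a picture, given as the dict that the camera call returned (one of the last four; its "shot" number tells which), for a name from the list of things; names that differ only in an ending like _2 or _b are one class to them, and where a whole thing is asked for, a point or a joint stands for the part that bears it (a point fixed in the world has none). Each returns a list of dicts, best first, with "conf" (0 to 1); they miss things now and then, are a little off and sometimes report something else, mostly with a low value. They report only what shows in the picture. A call takes as long as a camera call. They do not tell look-alikes from the thing itself.
- env.spot_in(name, picture): "bbox" ([centre column, centre row, width, height] in pixels, round what is visible of it).
- env.spot_point(name, picture): "uv" ([column, row] in pixels: a listed point, or the origin of a listed thing).
The state is a dict: "time_s": time; "q": joint angles; "qvel": joint speeds; "joint_efforts": joint torques, N m; "position": TCP position; "tool_rot": TCP orientation; "ft_force": force on the tool from outside, world axes, zero at the start; "wrist_torque": the same for the moment, N m; "grip_width": finger opening in m; "gripper_force": force on a finger pad.
Only numpy, scipy, OpenCV 4.12 (cv2) and the standard library are available. Lean on these libraries where they do the work, as an engineer would, in place of code of your own. Each camera call takes 0.05 s, during which the arm holds its last target. There are 200 camera calls.

## Working session

There is one attempt and no reset: what is moved stays moved. The work goes in short steps, Python scripts to look and compute and a tool call to move; the robot and the scene stay as the last step left them, time stands still between calls to the robot, and variables do not carry over. Pictures are saved under pics/ and viewed, at most 10 in all, crops included, and the job is handed in when it is done.

Besides the shell and the picture viewer there is one more tool, called as a command line: name --argument value ..., lists and objects as JSON in quotes. servo_tool: Moves the arm, as the interface text tells. Its arguments: {"type":"object","properties":{"deltas":{"type":"string"},"newtons":{"type":"number"}},"required":["deltas"]}

```bash
mkdir -p pics; cat > h.py <<'E'
import numpy as np, cv2
from rig import env
def proj(p,X):
    c=p["world_to_cam"]@np.append(X,1); u=p["camera_matrix"]@c[:3]; return u[:2]/u[2]
def atdepth(p,uv,d=None):
    u,v=uv
    if d is None:
        d=p["depth"][int(round(v)),int(round(u))]
    c=np.linalg.inv(p["camera_matrix"])@np.array([u,v,1])*d
    return (np.linalg.inv(p["world_to_cam"])@np.append(c,1))[:3]
def ray(p,uv):
    Ti=np.linalg.inv(p["world_to_cam"]); o=Ti[:3,3]
    d=Ti[:3,:3]@np.linalg.inv(p["camera_matrix"])@np.array([*uv,1]); return o,d/np.linalg.norm(d)
def atz(p,uv,z):
    o,d=ray(p,uv); return o+d*(z-o[2])/d[2]
def tri(rays):
    A=sum(np.eye(3)-np.outer(d,d) for o,d in rays); b=sum((np.eye(3)-np.outer(d,d))@o for o,d in rays)
    return np.linalg.solve(A,b)
def save(p,n): cv2.imwrite("pics/"+n,p["img"][:,:,::-1])
E
cat > a.py <<'E'
from h import *
np.set_printoptions(precision=3,suppress=True)
for cam in ["top","side"]:
    p=env.get_image(cam); save(p,cam+"0.png")
    print(cam)
    for n in ["cradle","shoulder","pin_left","pin_right","sleeve_a","good_tray","scrap_tray"]:
        for r in env.spot_point(n,p)[:4]:
            print(n,round(r["conf"],2),np.round(r["uv"],1),atdepth(p,r["uv"]), )
o=env.observe();print(o["time_s"],o["tool_rot"],env.grasp_offset)
E
python3 a.py
```

```text
top
cradle 0.88 [308.3 223.9] [0.447 0.044 0.015]
cradle 0.5 [292.2 195.7] [0.538 0.094 0.063]
shoulder 0.85 [312.4 152.6] [0.684 0.023 0.061]
pin_left 0.82 [296.9 172.7] [0.618 0.077 0.054]
pin_left 0.37 [393.2 160.3] [ 0.659 -0.256  0.024]
pin_right 0.64 [327.2 179.5] [ 0.599 -0.025  0.015]
sleeve_a 0.93 [327.3 208.6] [ 0.492 -0.022  0.06 ]
sleeve_a 0.84 [291.7 196.6] [0.535 0.095 0.064]
sleeve_a 0.73 [373.7 194.4] [ 0.539 -0.181  0.039]
good_tray 0.68 [415.7 217.3] [ 0.46  -0.327  0.003]
good_tray 0.62 [436.7 270.9] [ 0.276 -0.387  0.006]
scrap_tray 0.73 [236.2 228.9] [0.437 0.29  0.009]
scrap_tray 0.65 [296.1 175. ] [0.612 0.08  0.043]
side
cradle 0.65 [310.  207.3] [ 0.448  0.107 -0.004]
shoulder 0.96 [388.7 194.9] [0.673 0.033 0.062]
pin_left 0.81 [363.3 195.1] [ 0.627  0.147 -0.002]
pin_left 0.54 [302.5 181.6] [0.437 0.226 0.023]
pin_right 0.78 [364.2 213.8] [0.6   0.021 0.012]
sleeve_a 0.78 [329.5 213.6] [ 0.49  -0.031  0.059]
sleeve_a 0.62 [338.6 197.8] [0.532 0.07  0.044]
sleeve_a 0.59 [361.8 255.8] [ 0.543 -0.193  0.041]
good_tray 0.71 [339.1 319. ] [ 0.463 -0.338  0.004]
good_tray 0.7 [329.1 216.1] [ 0.488 -0.034  0.053]
good_tray 0.61 [243.8 347.6] [ 0.271 -0.377  0.004]
scrap_tray 0.95 [300.9 180.7] [0.431 0.224 0.029]
0.8 [[-0.896  0.445  0.   ]
 [ 0.445  0.896  0.   ]
 [-0.     0.    -1.   ]] 0.0187
```

View pics/top0.png

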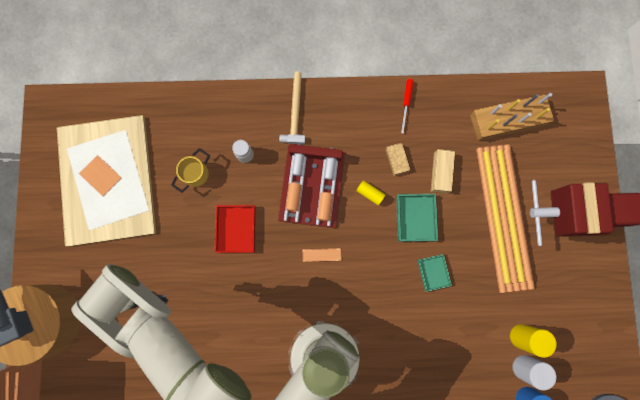

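View pics/side0.png

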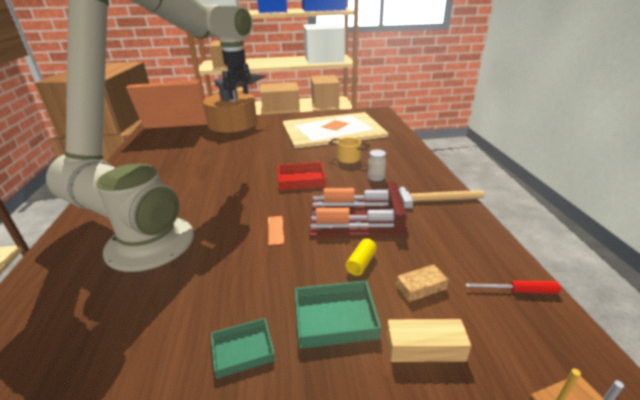

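The top view shows three sleeve-like things: copper ones at (295,196) and (326,208) in the cradles, and a yellow one at (371,193), which is a look-alike. There are two green trays: (417,218) is the larger, so it is the one meant, and (436,271) is the smaller. The red tray is at (236,229). I'll confirm this in an enlarged crop and triangulate.

```bash
cat > b.py <<'E'
from h import *
np.set_printoptions(precision=4,suppress=True)
P={c:env.get_image(c) for c in ["top","side"]}
t=P["top"]["img"][130:300,200:460]
cv2.imwrite("pics/crop0.png",cv2.resize(t,None,fx=3,fy=3,interpolation=cv2.INTER_CUBIC)[:,:,::-1])
near={"shoulder":[(312,152),(389,195)],"pin_left":[(297,173),(363,195)],"pin_right":[(327,179),(364,214)],"cradle":[(308,224),(310,207)],
"sleeve_a":[(327,208),(330,214)],"sleeve_b":[(292,197),(338,198)],"good_tray":[(416,217),(339,319)],"scrap_tray":[(236,229),(301,181)]}
for n,(a,b) in near.items():
    rs=[];uv=[]
    for c,q in zip(["top","side"],(a,b)):
        r=[x for x in env.spot_point(n,P[c]) if np.hypot(*(np.array(x["uv"])-q))<12]
        if r: rs.append(ray(P[c],r[0]["uv"])); uv.append(np.round(r[0]["uv"],1))
    if len(rs)==2:
        X=tri(rs); print(n,X,uv,"res",[np.linalg.norm(np.cross(X-o,d)).round(4) for o,d in rs])
    else: print(n,"missing")
# trays by colour, rim/edges from top depth
p=P["top"]; hsv=cv2.cvtColor(p["img"],cv2.COLOR_RGB2HSV)
for n,lo,hi,box in [("green",(70,80,30),(95,255,255),(390,185,445,250)),("red",(0,180,80),(5,255,255),(210,200,262,260))]:
    m=cv2.inRange(hsv,lo,hi); k=np.zeros_like(m); k[box[1]:box[3],box[0]:box[2]]=1; m*=k
    v,u=np.nonzero(m); X=np.array([atdepth(p,(a,b)) for a,b in zip(u,v)])
    r=X[X[:,2]>0.018]
    print(n,len(X),cv2.minAreaRect((X[:,:2]*1000).astype(np.float32)),"rim",np.median(r[:,2]),"floor",np.median(X[X[:,2]<0.015][:,2]))
print(env.observe()["time_s"])
E
python3 b.py
```

```text
shoulder [0.672  0.017  0.0654] [array([314.4, 154.1]), array([388. , 197.1])] res [np.float64(0.0054), np.float64(0.0054)]
pin_left [0.6164 0.0864 0.0438] [array([294.4, 172.4]), array([363.5, 193. ])] res [np.float64(0.0046), np.float64(0.0046)]
pin_right [ 0.5963 -0.0238  0.0366] [array([326.9, 178.3]), array([366. , 215.6])] res [np.float64(0.0028), np.float64(0.0028)]
cradle [0.451  0.0413 0.0351] [array([308.8, 221.8]), array([312.3, 208.1])] res [np.float64(0.001), np.float64(0.001)]
sleeve_a [ 0.4971 -0.0202  0.0415] [array([326.7, 207.2]), array([330.9, 216.7])] res [np.float64(0.0019), np.float64(0.0019)]
sleeve_b [0.5412 0.1044 0.0177] [array([289.9, 197.1]), array([339.7, 199.1])] res [np.float64(0.0004), np.float64(0.0004)]
good_tray [ 0.4611 -0.3239 -0.0129] [array([413.8, 217.6]), array([336.8, 319.3])] res [np.float64(0.0003), np.float64(0.0003)]
scrap_tray [ 0.438   0.2919 -0.0186] [array([237.2, 228.9]), array([301.4, 183.2])] res [np.float64(0.0019), np.float64(0.0019)]
green 1821 ((430.6425476074219, -187.38372802734375), (183.81781005859375, 439.4051818847656), 12.029596328735352) rim 0.029636654773480542 floor 0.0045144428350625265
red 1899 ((417.3942565917969, 184.54754638671875), (391.58221435546875, 175.5558624267578), 79.35581970214844) rim 0.03089383804941015 floor 0.004600700649682876
1.7
```

View pics/crop0.png

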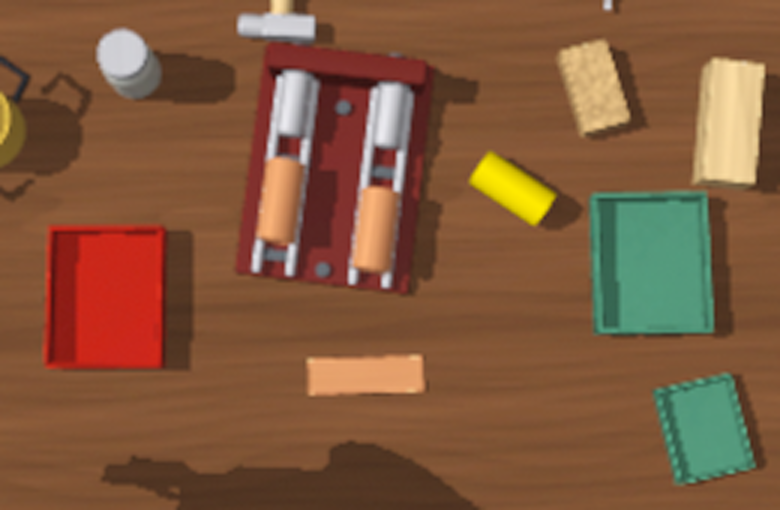

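The crop confirms the larger green tray, the red tray and the two copper sleeves. The yellow tube and the flat orange bar aren't part of the job.

```bash
cat >> h.py <<'E'
def yawR(deg):
    a=np.radians(deg); c,s=np.cos(a),np.sin(a); return np.array([[c,s,0],[s,-c,0],[0,0,-1.]])
def plan(target,yaw=None):
    o=env.observe(); R=np.array(o["tool_rot"]); p=np.array(o["position"])
    from scipy.spatial.transform import Rotation as Ro
    d=R.T@(np.array(target)-p)*1000
    print("tool shift mm",d.round(1),"turn",Ro.from_matrix(R.T@yawR(yaw)).as_rotvec().round(3) if yaw is not None else "", "t",o["time_s"])
E
python3 - <<'E'
from h import *
np.set_printoptions(precision=4,suppress=True)
p=env.get_image("wrist"); o=env.observe()
T=np.eye(4);T[:3,:3]=o["tool_rot"];T[:3,3]=o["position"]
print(np.linalg.inv(p["world_to_cam"]@T)); print(p["camera_matrix"])
plan([0.5,0.04,0.30],172)
E
```

```text
[[-0.0006 -0.9654 -0.2609  0.0664]
 [ 1.     -0.0003 -0.0012 -0.0016]
 [ 0.0011 -0.2609  0.9654 -0.1424]
 [ 0.      0.      0.      1.    ]]
[[277.0138   0.     318.6376]
 [  0.     277.0138 201.4663]
 [  0.       0.       1.    ]]
tool shift mm [-430.1 -291.8  -68.7] turn [-0.    -0.    -0.321] t 1.75
```

servo_tool --deltas "1 -33 -22.4 -5 0 0 0;1 -33 -22.4 -5 0 0 0;1 -33 -22.4 -5 0 0 0;1 -33 -22.4 -5 0 0 0;1 -33 -22.4 -5 0 0 0;1 -33 -22.4 -5 0 0 0;1 -33 -22.4 -5 0 0 0;1 -33 -22.4 -5 0 0 0"

```text
time_s: 2.42
position: [0.4018, 0.2129, 0.2718]
tool_rot: [[-0.896, 0.445, 0.001], [0.445, 0.896, 0.0], [-0.0, 0.0, -1.0]]
ft_force: [1.8, 1.7, -0.3]
grip_width: 0.0855
gripper_force: 0.0
```

servo_tool --deltas "1 -33 -22.4 -5 0 0 0;1 -33 -22.4 -5 0 0 0;1 -33 -22.4 -5 0 0 0;1 -33 -22.4 -5 0 0 0;1 -33 -22.4 -5 0 0 0;1 0 0 0 0 0 -0.107;1 0 0 0 0 0 -0.107;1 0 0 0 0 0 -0.107"

```text
time_s: 3.08
position: [0.4996, 0.0402, 0.2962]
tool_rot: [[-0.991, 0.136, -0.0], [0.136, 0.991, 0.0], [0.0, 0.0, -1.0]]
ft_force: [-0.3, -0.8, -0.2]
grip_width: 0.0854
gripper_force: 0.0
```

```bash
cat > c.py <<'E'
from h import *
import sys
np.set_printoptions(precision=4,suppress=True)
p=env.get_image("wrist"); save(p,sys.argv[1])
for n in ["cradle","shoulder","pin_left","pin_right","sleeve_a"]:
    for r in env.spot_point(n,p)[:3]:
        z={"cradle":.028,"shoulder":.068}.get(n,.042)
        print(n,round(r["conf"],2),np.round(r["uv"],1),"depthpt",atdepth(p,r["uv"]),"at z",atz(p,r["uv"],z))
o=env.observe(); print(o["time_s"],o["position"],o["tool_rot"][:,0],o["q"],o["ft_force"])
E
python3 c.py w1.png
```

```text
cradle 0.55 [321.1 140.1] depthpt [0.4525 0.0485 0.0178] at z [0.4521 0.0485 0.028 ]
cradle 0.39 [157.8 278.8] depthpt [ 0.6399 -0.2528  0.0247] at z [ 0.6382 -0.2504  0.028 ]
shoulder 0.97 [315.6 289.6] depthpt [0.6704 0.0102 0.065 ] at z [0.6685 0.0105 0.068 ]
pin_left 0.96 [355.3 242.6] depthpt [0.6102 0.0798 0.0457] at z [0.6119 0.0801 0.042 ]
pin_left 0.34 [156.8 281. ] depthpt [ 0.6418 -0.2529  0.0284] at z [ 0.6349 -0.2429  0.042 ]
pin_right 0.78 [279.9 239.5] depthpt [ 0.5933 -0.0356  0.0363] at z [ 0.591  -0.0344  0.042 ]
pin_right 0.53 [317.  288.7] depthpt [0.6709 0.0123 0.0622] at z [0.6837 0.0104 0.042 ]
sleeve_a 0.85 [356.2 195.2] depthpt [0.5315 0.0869 0.0634] at z [0.5371 0.0891 0.042 ]
sleeve_a 0.65 [188.4 220.4] depthpt [ 0.5416 -0.166   0.0422] at z [ 0.5416 -0.1661  0.042 ]
sleeve_a 0.6 [280.4 182.4] depthpt [ 0.4992 -0.0147  0.0634] at z [ 0.503  -0.0183  0.042 ]
3.3833 [0.4993 0.0412 0.2964] [-0.9899  0.1416 -0.0001] [ -8.8491  14.4754  74.4292   0.0003  91.09   -90.7114] [ 0.8372 -0.302  -0.2238]
```

View pics/w1.png

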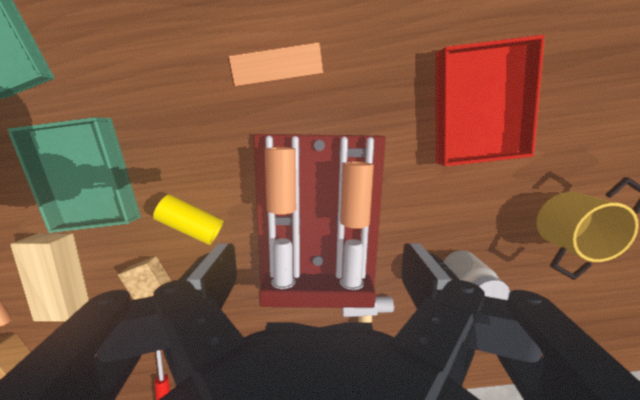

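The wrist view shows the sleeves at (280,182) and (356,195), the pins beyond them at (280,262) and (353,262), and the yellow look-alike at (188,220). Next I'll fit the axes with the depth image.

```bash
cat > d.py <<'E'
from h import *
np.set_printoptions(precision=4,suppress=True)
def cloud(p):
    D=p["depth"]; v,u=np.mgrid[0:400,0:640]; c=np.stack([u,v,np.ones_like(u)],-1)@np.linalg.inv(p["camera_matrix"]).T*D[...,None]
    Ti=np.linalg.inv(p["world_to_cam"]); X=c@Ti[:3,:3].T+Ti[:3,3]; X[D==0]=9; return X
def rect(P):
    (c,s,a)=cv2.minAreaRect((P[:,:2]*1000).astype(np.float32)); a=(a+45)%90-45
    return np.round(c,1),np.round(s,1),round(a,2)
def hsv(p): return cv2.cvtColor(p["img"],cv2.COLOR_RGB2HSV)
def sleeves(p,zr=(.05,.075)):
    H=hsv(p); X=cloud(p); m=cv2.inRange(H,(4,90,90),(17,255,255))>0
    m&=(X[...,2]>zr[0])&(X[...,2]<zr[1])
    n,L,S,_=cv2.connectedComponentsWithStats(m.astype(np.uint8))
    return [X[L==i] for i in range(1,n) if S[i,4]>150]
if __name__=="__main__":
    p=env.get_image("wrist"); X=cloud(p); H=hsv(p)
    for s in sleeves(p): print("sleeve",len(s),rect(s),"ztop",np.percentile(s[:,2],[50,90,98]))
    red=((H[...,0]<6)|(H[...,0]>174))&(H[...,1]>140)
    box=(X[...,0]>.4)&(X[...,0]<.75)&(abs(X[...,1]-.03)<.14)
    top=X[red&box&(X[...,2]>.06)&(X[...,2]<.08)]; print("block top",len(top),rect(top),np.median(top[:,2]))
    b=X[red&box&(X[...,2]>.006)&(X[...,2]<.02)]; print("base",len(b),rect(b),np.median(b[:,2]))
    for n,lo,hi,bx in [("red",(0,180,80),(6,255,255),(.3,.55,.18,.40)),("green",(70,80,30),(95,255,255),(.33,.6,-.45,-.2))]:
        m=cv2.inRange(H,lo,hi)>0; m&=(X[...,0]>bx[0])&(X[...,0]<bx[1])&(X[...,1]>bx[2])&(X[...,1]<bx[3])
        R=X[m&(X[...,2]>.026)&(X[...,2]<.038)]
        print(n,len(R),rect(R),np.median(R[:,2]), "floor",np.median(X[m&(X[...,2]<.015)],axis=0))
    gray=(H[...,1]<60)&(H[...,2]>110)&box&(X[...,2]>.046)&(X[...,2]<.07)
    n,L,S,_=cv2.connectedComponentsWithStats(gray.astype(np.uint8))
    for i in range(1,n):
        if S[i,4]>80: print("pin",rect(X[L==i]),np.percentile(X[L==i][:,2],95))
    print(env.observe()["time_s"])
E
python3 d.py
```

```text
sleeve 1804 (array([499. , -17.1]), array([41.1, 90.1]), -8.92) ztop [0.0613 0.0639 0.0646]
sleeve 1746 (array([535. ,  88.2]), array([41.2, 90.3]), -8.46) ztop [0.0612 0.0637 0.0646]
block top 1653 (array([685.8,  10.4]), array([176.9,  28.5]), -8.92) 0.06773352484538364
base 3793 (array([569.7,  28. ]), array([198.8, 253.1]), -8.73) 0.011671212994227964
red 1986 (array([435.4, 289.3]), array([131.6, 160. ]), -1.65) 0.03081789795557191 floor [0.4297 0.2967 0.0046]
green 1319 (array([ 454.9, -328.1]), array([130.3, 156.8]), -1.13) 0.03132346451073298 floor [ 0.4461 -0.3396  0.0053]
pin (array([629.2, -36.6]), array([34.6, 71.8]), -7.82) 0.057811741700538974
pin (array([645.2,  72.2]), array([36.6, 71.4]), -9.78) 0.057599708738299796
3.4333
```

```bash
cat >> h.py <<'E'
G0=np.array([.5771,.0272]); UX=np.array([.9882,-.1530]); UY=np.array([.1530,.9882]); YAW=171.2
def gp(x,y,z): return np.array([*(G0+x*UX/1000+y*UY/1000),z])
def gcoord(P): d=np.array(P)[:2]-G0; return (d@UX*1000).round(1),(d@UY*1000).round(1)
E
python3 -c "
from h import *
plan(gp(-50.9,54.5,.07),YAW); plan(gp(-50.9,54.5,.028),YAW)"
```

```text
tool shift mm [-28.8  52.3 226.4] turn [-0.     0.     0.012] t 3.4333
tool shift mm [-28.8  52.3 268.4] turn [-0.     0.     0.012] t 3.4333
```

servo_tool --deltas "1 -4.8 8.7 38 0 0 0;1 -4.8 8.7 38 0 0 0;1 -4.8 8.7 38 0 0 0;1 -4.8 8.7 38 0 0 0;1 -4.8 8.7 38 0 0 0;1 -4.8 8.7 36 0 0 0.012;1 0 0 0 0 0 0"

```text
time_s: 4.02
position: [0.5325, 0.0899, 0.0643]
tool_rot: [[-0.988, 0.152, -0.011], [0.152, 0.988, 0.001], [0.011, -0.001, -1.0]]
ft_force: [-1.5, 0.0, -1.0]
grip_width: 0.0856
gripper_force: 0.0
```

```bash
python3 -c "
from h import *
plan(gp(-50.9,54.5,.028),YAW)"
```

```text
tool shift mm [-3.2 -0.6 36.2] turn [-0.001 -0.011  0.001] t 4.0167
```

servo_tool --deltas "1 -2 -0.6 18 0 0 0;1 0 0 18 0 0 0;1 0 0 0 0 0 0;1 0 0 0 0 0 0"

```text
time_s: 4.35
position: [0.5373, 0.0876, 0.0355]
tool_rot: [[-0.988, 0.152, 0.0], [0.152, 0.988, -0.0], [-0.0, -0.0, -1.0]]
ft_force: [-0.1, -1.2, 1.4]
grip_width: 0.0855
gripper_force: 0.0
```

servo_tool --deltas "0 0 0 0 0 0 0;0 0 0 0 0 0 0;0 0 0 0 0 0 0;0 0 0 0 0 0 0;0 0 0 0 0 0 0;0 0 0 0 0 0 0" --newtons 25

```text
time_s: 4.85
position: [0.538, 0.0899, 0.036]
tool_rot: [[-0.988, 0.152, 0.004], [0.152, 0.988, 0.004], [-0.003, 0.004, -1.0]]
ft_force: [0.7, 13.4, 8.3]
grip_width: 0.043
gripper_force: 27.5
```

servo_tool --deltas "0.8 0 2.5 0 0 0 0;0.8 0 0 0 0 0 0;0.8 0 0 0 0 0 0;0.8 0 0 7 0 0 0;0.8 0 0 0 0 0 0;0 0 0 0 0 0 0;0 0 0 0 0 0 0;0 0 0 0 0 0 0"

```text
time_s: 5.52
position: [0.5374, 0.0901, 0.0273]
tool_rot: [[-0.988, 0.151, -0.0], [0.151, 0.988, -0.0], [0.0, -0.0, -1.0]]
ft_force: [0.8, -0.9, -1.8]
grip_width: 0.043
gripper_force: 25.8
```

servo_tool --deltas "0 0 0 0 0 0 0;0 0 0 0 0 0 0;0 0 0 0 0 0 0"

```text
time_s: 5.77
position: [0.5374, 0.0902, 0.0273]
tool_rot: [[-0.988, 0.151, -0.0], [0.151, 0.988, -0.0], [0.0, -0.0, -1.0]]
ft_force: [-1.3, -0.3, -0.8]
grip_width: 0.0435
gripper_force: 25.9
```

servo_tool --deltas "0 -10 0 0 0 0 0;0 -10 0 0 0 0 0;0 -8 0 0 0 0 0;0 -6 0 0 0 0 0;0 -6 0 0 0 0 0;0 -8 0 0 0 0 0;0 -10 0 0 0 0 0;0 0 0 0 0 0 0"

```text
time_s: 6.43
position: [0.5967, 0.0812, 0.0273]
tool_rot: [[-0.988, 0.152, 0.003], [0.152, 0.988, -0.0], [-0.003, 0.0, -1.0]]
ft_force: [2.4, -1.9, 1.2]
grip_width: 0.0436
gripper_force: 26.5
```

servo_tool --deltas "0 -4 0 0 0 0 0;0 -3 0 0 0 0 0;0 -3 0 0 0 0 0;0 -3 0 0 0 0 0;0 -3 0 0 0 0 0;0 0 0 0 0 0 0"

```text
time_s: 6.93
position: [0.6113, 0.079, 0.0273]
tool_rot: [[-0.988, 0.151, 0.001], [0.151, 0.988, -0.0], [-0.001, 0.0, -1.0]]
ft_force: [-0.0, -1.3, -0.4]
grip_width: 0.0435
gripper_force: 26.3
```

servo_tool --deltas "0 -4 0 0 0 0 0;0 -4 0 0 0 0 0;0 -4 0 0 0 0 0;0 -4 0 0 0 0 0;0 -4 0 0 0 0 0;0 -4 0 0 0 0 0;0 0 0 0 0 0 0"

```text
time_s: 7.52
position: [0.6354, 0.0753, 0.0273]
tool_rot: [[-0.988, 0.151, 0.002], [0.151, 0.988, 0.0], [-0.002, 0.0, -1.0]]
ft_force: [1.4, -0.7, -0.5]
grip_width: 0.0431
gripper_force: 26.3
```

servo_tool --deltas "0 -2 0 0 0 0 0;0 -1 0 0 0 0 0;0 -1 0 0 0 0 0;0 0 0 0 0 0 0"

```text
time_s: 7.85
position: [0.6377, 0.075, 0.0273]
tool_rot: [[-0.989, 0.151, -0.001], [0.151, 0.989, 0.0], [0.001, -0.0, -1.0]]
ft_force: [-3.8, -0.2, 2.4]
grip_width: 0.0434
gripper_force: 26.6
```

servo_tool --deltas "0 -1.5 0 0 0 0 0;0 -1.5 0 0 0 0 0;0 0 0 0 0 0 0;0 0 0 0 0 0 0"

```text
time_s: 8.18
position: [0.6377, 0.075, 0.0272]
tool_rot: [[-0.989, 0.151, -0.009], [0.151, 0.989, 0.001], [0.009, -0.001, -1.0]]
ft_force: [-17.4, 0.2, 10.8]
grip_width: 0.0434
gripper_force: 27.5
```

servo_tool --deltas "1 2 0 0 0 0 0;1 0 0 0 0 0 0;1 0 0 0 0 0 0;1 0 0 -40 0 0 0;1 0 0 -40 0 0 0;1 30 -10 -10 0 0 0;1 30 -30 0 0 0 0;1 30 -30 0 0 0 0"

```text
time_s: 8.85
position: [0.5406, 0.0201, 0.1183]
tool_rot: [[-0.989, 0.149, 0.004], [0.149, 0.989, -0.001], [-0.004, -0.0, -1.0]]
ft_force: [1.1, -0.6, -0.7]
grip_width: 0.0858
gripper_force: 0.0
```

servo_tool --deltas "1 30 -30 0 0 0 0;1 0 -9 0 0 0 0;1 0 0 0 0 0 0;1 0 0 0 0 0 0"

```text
time_s: 9.18
position: [0.5071, -0.0139, 0.1178]
tool_rot: [[-0.988, 0.152, 0.002], [0.152, 0.988, -0.0], [-0.002, 0.0, -1.0]]
ft_force: [0.0, -0.3, -0.4]
grip_width: 0.0857
gripper_force: 0.0
```

```bash
cat > e.py <<'E'
from d import *
p=env.get_image("wrist")
for s in sleeves(p): r=rect(s); print("sleeve",len(s),r,"gauge",gcoord(np.array(r[0])/1000),"ztop",np.percentile(s[:,2],98))
o=env.observe();print(o["position"],gcoord(o["position"]))
plan(gp(-69,-54,.0273),YAW)
E
python3 e.py
```

```text
sleeve 5899 (array([499., -17.]), array([41. , 90.3]), -8.6) gauge (np.float64(-70.4), np.float64(-55.6)) ztop 0.06440080202987121
[ 0.5073 -0.0134  0.1176] (np.float64(-62.8), np.float64(-50.8))
tool shift mm [ 6.4 -3.2 90.3] turn [0.    0.002 0.002] t 9.2333
```

servo_tool --deltas "1 6.4 -3.2 30 0 0 0;1 0 0 30 0 0 0;1 0 0 30 0 0 0;1 0 0 0 0 0 0;1 0 0 0 0 0 0;0 0 0 0 0 0 0;0 0 0 0 0 0 0;0 0 0 0 0 0 0"

```text
time_s: 9.9
position: [0.5001, -0.0157, 0.0288]
tool_rot: [[-0.989, 0.151, 0.003], [0.151, 0.989, -0.001], [-0.003, -0.0, -1.0]]
ft_force: [-0.2, -0.4, -0.3]
grip_width: 0.0515
gripper_force: 0.0
```

servo_tool --deltas "0 0 0 0 0 0 0;0 0 0 0 0 0 0;0 0 0 0 0 0 0"

```text
time_s: 10.15
position: [0.4999, -0.0155, 0.0287]
tool_rot: [[-0.988, 0.151, 0.003], [0.151, 0.988, -0.0], [-0.003, 0.0, -1.0]]
ft_force: [1.0, 4.5, 7.1]
grip_width: 0.0434
gripper_force: 26.1
```

servo_tool --deltas "0 -8 0.6 0 0 0 0;0 -12 0 0 0 0 0;0 -12 0 0 0 0 0;0 -8 0 0 0 0 0;0 -6 0 0 0 0 0;0 -6 0 0 0 0 0;0 -8 0 0 0 0 0;0 -10 0 0 0 0 0"

```text
time_s: 10.82
position: [0.5678, -0.0257, 0.0287]
tool_rot: [[-0.989, 0.151, -0.001], [0.151, 0.989, -0.0], [0.001, -0.0, -1.0]]
ft_force: [-5.2, 0.6, 7.8]
grip_width: 0.0428
gripper_force: 26.1
```

servo_tool --deltas "0 -6 0 0 0 0 0;0 -4 0 0 0 0 0;0 -3 0 0 0 0 0;0 -3 0 0 0 0 0;0 -2 0 0 0 0 0;0 0 0 0 0 0 0"

```text
time_s: 11.32
position: [0.5863, -0.0285, 0.0287]
tool_rot: [[-0.989, 0.151, 0.0], [0.151, 0.989, -0.0], [-0.001, -0.0, -1.0]]
ft_force: [-3.2, 1.6, 6.4]
grip_width: 0.0436
gripper_force: 26.1
```

servo_tool --deltas "0 -2 0 0 0 0 0;0 -2 0 0 0 0 0;0 -1 0 0 0 0 0;0 0 0 0 0 0 0;0 0 0 0 0 0 0"

```text
time_s: 11.73
position: [0.5903, -0.0291, 0.0287]
tool_rot: [[-0.989, 0.151, -0.001], [0.151, 0.989, -0.0], [0.001, -0.0, -1.0]]
ft_force: [-7.5, 0.3, 8.5]
grip_width: 0.0435
gripper_force: 26.3
```

servo_tool --deltas "0 -1.5 0 0 0 0 0;0 -1.5 0 0 0 0 0;0 0 0 0 0 0 0;0 0 0 0 0 0 0"

```text
time_s: 12.07
position: [0.5904, -0.0291, 0.0286]
tool_rot: [[-0.989, 0.151, -0.008], [0.151, 0.989, 0.001], [0.008, -0.0, -1.0]]
ft_force: [-20.1, 0.7, 16.6]
grip_width: 0.0434
gripper_force: 27.3
```

servo_tool --deltas "1 2.5 0 0 0 0 0;1 0 0 0 0 0 0;1 0 0 0 0 0 0;1 0 0 -40 0 0 0;1 0 0 -40 0 0 0;1 20 10 -35 0 0 0;1 20 20 -30 0 0 0;1 20 20 -30 0 0 0"

```text
time_s: 12.73
position: [0.5395, 0.0294, 0.2042]
tool_rot: [[-0.988, 0.153, 0.001], [0.153, 0.988, -0.0], [-0.001, 0.0, -1.0]]
ft_force: [-0.1, -0.2, 0.7]
grip_width: 0.0855
gripper_force: 0.0
```

servo_tool --deltas "1 20 0 -30 0 0 0;1 0 0 0 0 0 0;1 0 0 0 0 0 0"

```text
time_s: 12.98
position: [0.5204, 0.0325, 0.2342]
tool_rot: [[-0.989, 0.15, 0.004], [0.15, 0.989, -0.001], [-0.004, -0.0, -1.0]]
ft_force: [-0.2, 0.4, -0.9]
grip_width: 0.0853
gripper_force: 0.0
```

```bash
python3 e.py; python3 -c "
from h import *
p=env.get_image('wrist');save(p,'w2.png')"
```

```text
sleeve 2154 (array([589.2, -30.8]), array([40.8, 90.6]), -8.95) gauge (np.float64(20.8), np.float64(-55.5)) ztop 0.06459600554944464
sleeve 2093 (array([635.8,  73.1]), array([42.8, 92.1]), -8.51) gauge (np.float64(51.0), np.float64(54.3)) ztop 0.06460811753488825
[0.5203 0.0322 0.2326] (np.float64(-56.9), np.float64(-3.7))
tool shift mm [ 12.5 -50.2 205.2] turn [-0.     0.001  0.002] t 13.0333
```

View pics/w2.png

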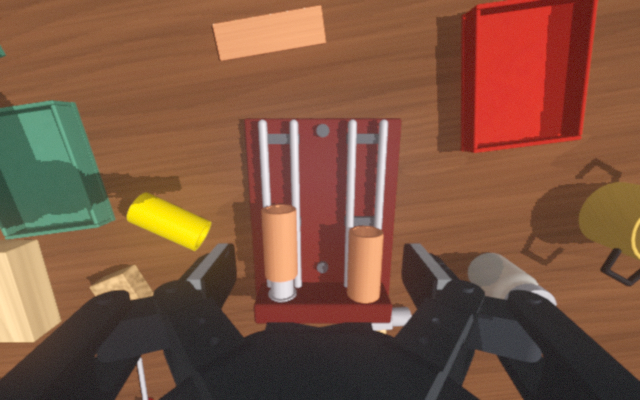

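Left sleeve is fully home (gauge x 51, seen at (365,263)). The right one stopped short (x 21, at (280,243), with a length of bare pin showing). So the left goes to the green tray and the right to the red tray. I'll draw off the right one first.

```bash
python3 -c "
from h import *
plan(gp(20.5,-54,.0275),YAW)"
```

```text
tool shift mm [-77.5 -50.2 204. ] turn [-0.    -0.001  0.002] t 13.0833
```

servo_tool --deltas "1 -26 -17 20 0 0 0;1 -26 -17 20 0 0 0;1 -25.5 -16.2 20 0 0 0;1 0 0 40 0 0 0;1 0 0 40 0 0 0;1 0 0 34 0 0 0;1 0 0 0 0 0 0;1 0 0 0 0 0 0"

```text
time_s: 13.75
position: [0.5886, -0.0293, 0.0565]
tool_rot: [[-0.988, 0.152, -0.005], [0.152, 0.988, 0.001], [0.005, 0.0, -1.0]]
ft_force: [0.7, -0.6, 1.3]
grip_width: 0.0853
gripper_force: 0.0
```

```bash
python3 -c "
from h import *
plan(gp(20.5,-54,.0275),YAW)"
```

```text
tool shift mm [-0.7  0.1 29. ] turn [ 0.    -0.005  0.001] t 13.75
```

servo_tool --deltas "1 0 0.5 29 0 0 0;1 0 0 0 0 0 0;0 0 0 0 0 0 0;0 0 0 0 0 0 0;0 0 0 0 0 0 0;0 0 0 0 0 0 0;0 0 0 0 0 0 0;0 0 0 0 0 0 0" --newtons 50

```text
time_s: 14.42
position: [0.59, -0.0291, 0.0314]
tool_rot: [[-0.989, 0.151, 0.003], [0.151, 0.989, -0.001], [-0.003, -0.001, -1.0]]
ft_force: [-1.1, -1.3, 5.9]
grip_width: 0.0426
gripper_force: 50.4
```

servo_tool --deltas "0 4 0 0 0 0 0;0 10 0 0 0 0 0;0 12 0 0 0 0 0;0 14 0 0 0 0 0;0 14 0 0 0 0 0;0 14 0 0 0 0 0;0 14 0 0 0 0 0;0 0 0 0 0 0 0"

```text
time_s: 15.08
position: [0.5073, -0.0165, 0.0313]
tool_rot: [[-0.989, 0.151, 0.002], [0.151, 0.989, -0.002], [-0.002, -0.001, -1.0]]
ft_force: [-6.4, -2.4, 14.4]
grip_width: 0.043
gripper_force: 51.8
```

```bash
python3 e.py
```

```text
sleeve 12103 (array([499.8, -17.1]), array([40.8, 76.7]), -8.81) gauge (np.float64(-69.6), np.float64(-55.6)) ztop 0.0642570082889261
sleeve 151 (array([505.4,   4. ]), array([ 1.8, 15.6]), -13.09) gauge (np.float64(-67.3), np.float64(-33.9)) ztop 0.07021674677524962
[ 0.5073 -0.0165  0.0313] (np.float64(-62.3), np.float64(-53.9))
tool shift mm [ 6.7 -0.1  4. ] turn [-0.001  0.001  0.002] t 15.1333
```

servo_tool --deltas "0 0 0 -8 0 0 0;0 0 0 -15 0 0 0;0 0 0 -30 0 0 0;0 0 0 -30 0 0 0;0 0 0 -20 0 0 0;0 0 0 0 0 0 0"

```text
time_s: 15.63
position: [0.5097, -0.0164, 0.1365]
tool_rot: [[-0.989, 0.151, 0.007], [0.151, 0.989, -0.002], [-0.008, -0.001, -1.0]]
ft_force: [1.2, -1.6, -3.3]
grip_width: 0.0429
gripper_force: 52.8
```

```bash
python3 e.py; python3 -c "
from h import *
plan([.436,.290,.0165],YAW)"
```

```text
sleeve 531 (array([664.8,  64.2]), array([49. , 16.7]), 29.12) gauge (np.float64(81.0), np.float64(50.0)) ztop 0.06432227396932412
[ 0.5087 -0.0162  0.134 ] (np.float64(-60.9), np.float64(-53.4))
tool shift mm [  8.5  -0.6 106.6] turn [-0.     0.004  0.002] t 15.6833
tool shift mm [118.6 291.8 116.9] turn [-0.     0.004  0.002] t 15.6833
```

servo_tool --deltas "0 6 15 0 0 0 0;0 12 29 0 0 0 0;0 14 35 0 0 0 0;0 14 35 0 0 0 0;0 14 35 0 0 0 0;0 14 35 0 0 0 0;0 14 35 0 0 0 0;0 14 35 0 0 0 0"

```text
time_s: 16.35
position: [0.444, 0.2518, 0.1305]
tool_rot: [[-0.988, 0.151, -0.003], [0.151, 0.988, -0.001], [0.003, -0.001, -1.0]]
ft_force: [0.7, 0.1, -4.3]
grip_width: 0.0426
gripper_force: 52.7
```

servo_tool --deltas "0 10 24 0 0 0 0;0 6.6 13.8 10 0 0 0;0 0 0 20 0 0 0;0 0 0 20 0 0 0;0 0 0 15 0 0 0;0 0 0 0 0 0 0;0 0 0 0 0 0 0"

```text
time_s: 16.93
position: [0.4341, 0.2898, 0.0659]
tool_rot: [[-0.988, 0.151, -0.004], [0.151, 0.988, -0.001], [0.003, -0.002, -1.0]]
ft_force: [-0.1, 0.1, -4.3]
grip_width: 0.0427
gripper_force: 52.7
```

```bash
cat > f.py <<'E'
from d import *
import sys
p=env.get_image("wrist"); save(p,sys.argv[1])
for s in sleeves(p,(.01,.14)): print("sleeve",len(s),rect(s),np.percentile(s[:,2],[2,50,98]))
plan([float(x) for x in sys.argv[2:5]],YAW)
E
python3 f.py w3.png .436 .290 .0165
```

```text
sleeve 13666 (array([448.6, 279.7]), array([ 70.5, 125. ]), -1.88) [0.06   0.0955 0.099 ]
tool shift mm [-1.2  0.2 50.5] turn [-0.001 -0.001  0.002] t 16.9833
```

View pics/w3.png

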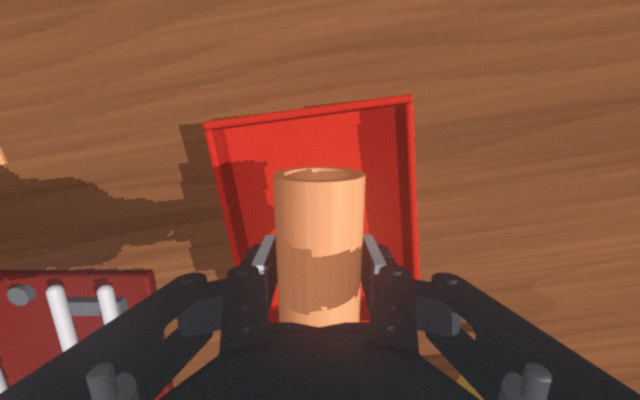

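The sleeve hangs level, centred over the red tray at (320,245). I'll lower it.

servo_tool --deltas "0 -1 0 20 0 0 0;0 0 0 16 0 0 0;0 0 0 8 0 0 0;0 0 0 4 0 0 0;0 0 0 1.5 0 0 0;0 0 0 0 0 0 0"

```text
time_s: 17.48
position: [0.4364, 0.2901, 0.0183]
tool_rot: [[-0.988, 0.151, 0.001], [0.151, 0.988, 0.0], [-0.001, 0.0, -1.0]]
ft_force: [0.1, -0.3, -3.9]
grip_width: 0.0429
gripper_force: 52.7
```

servo_tool --deltas "0 0 0 1 0 0 0;0 0 0 1 0 0 0;0 0 0 0 0 0 0;0 0 0 0 0 0 0"

```text
time_s: 17.82
position: [0.4364, 0.2902, 0.0165]
tool_rot: [[-0.989, 0.151, 0.001], [0.151, 0.989, 0.001], [-0.001, 0.001, -1.0]]
ft_force: [0.4, -1.1, 1.2]
grip_width: 0.0425
gripper_force: 53.3
```

servo_tool --deltas "0.68 0 0 0 0 0 0;0.68 0 0 0 0 0 0;0.68 0 0 0 0 0 0;0.68 0 0 -15 0 0 0;0.68 0 0 -35 0 0 0;0.68 0 0 -35 0 0 0;1 0 0 -35 0 0 0;1 0 0 0 0 0 0"

```text
time_s: 18.48
position: [0.4385, 0.2911, 0.1421]
tool_rot: [[-0.988, 0.151, 0.011], [0.151, 0.989, 0.004], [-0.01, 0.006, -1.0]]
ft_force: [0.1, 0.4, 0.8]
grip_width: 0.0796
gripper_force: 0.0
```

```bash
python3 f.py w4.png .436 .290 .0165; python3 -c "
from h import *
plan(gp(50.5,56,.14),YAW)"
```

```text
sleeve 4548 (array([435.8, 288.5]), array([43.7, 90.5]), -8.45) [0.0308 0.046  0.0494]
sleeve 306 (array([472.2, 569.4]), array([80.8,  3.6]), 7.16) [0.0101 0.0131 0.0165]
sleeve 158 (array([633.2, 588.7]), array([71.5,  2.5]), 6.86) [0.0101 0.0132 0.016 ]
sleeve 1585 (array([634.9,  61.8]), array([ 44. , 116.6]), -42.89) [0.0228 0.0511 0.0642]
tool shift mm [  2.1  -1.3 122.6] turn [0.004 0.006 0.002] t 18.5333
tool shift mm [-2.285e+02 -1.834e+02 -1.000e-01] turn [0.004 0.006 0.002] t 18.5333
```

servo_tool --deltas "1 -28.5 -23 0 0 0 0;1 -28.5 -23 0 0 0 0;1 -28.5 -23 0 0 0 0;1 -28.5 -23 0 0 0 0;1 -28.5 -23 0 0 0 0;1 -28.5 -23 0 0 0 0;1 -28.5 -23 0 0 0 0;1 -29 -22.4 0 0 0 0"

```text
time_s: 19.2
position: [0.6347, 0.0726, 0.1344]
tool_rot: [[-0.988, 0.151, -0.002], [0.151, 0.988, 0.0], [0.002, -0.0, -1.0]]
ft_force: [0.8, 1.2, -0.2]
grip_width: 0.0853
gripper_force: 0.0
```

servo_tool --deltas "1 0 0 0 0 0 0;1 0 0 0 0 0 0"

```text
time_s: 19.37
position: [0.6344, 0.0726, 0.1339]
tool_rot: [[-0.988, 0.154, -0.002], [0.154, 0.988, 0.0], [0.002, -0.0, -1.0]]
ft_force: [0.0, 0.4, 0.1]
grip_width: 0.0855
gripper_force: 0.0
```

```bash
python3 -c "
from h import *
plan(gp(50.5,55.4,.0275),YAW)"
```

```text
tool shift mm [ -1.    1.7 106.4] turn [-0.    -0.002 -0.001] t 19.3667
```

servo_tool --deltas "1 -1 1.7 35 0 0 0;1 0 0 35 0 0 0;1 0 0 36 0 0 0;1 0 0 0 0 0 0;1 0 0 0 0 0 0;0 0 0 0 0 0 0;0 0 0 0 0 0 0;0 0 0 0 0 0 0"

```text
time_s: 20.03
position: [0.6363, 0.0759, 0.0321]
tool_rot: [[-0.989, 0.151, 0.004], [0.151, 0.989, -0.0], [-0.004, 0.0, -1.0]]
ft_force: [0.2, -0.3, -0.7]
grip_width: 0.0514
gripper_force: 0.0
```

servo_tool --deltas "0 0 0 0 0 0 0;0 0 0 0 0 0 0;0 0 0 0 0 0 0"

```text
time_s: 20.28
position: [0.6361, 0.0752, 0.0319]
tool_rot: [[-0.989, 0.151, 0.003], [0.151, 0.989, -0.001], [-0.003, -0.001, -1.0]]
ft_force: [-2.7, -3.0, 7.6]
grip_width: 0.0426
gripper_force: 50.3
```

Draw off by about 112 mm.

servo_tool --deltas "0 5 0 0 0 0 0;0 12 0 0 0 0 0;0 16 0 0 0 0 0;0 16 0 0 0 0 0;0 16 0 0 0 0 0;0 16 0 0 0 0 0;0 16 0 0 0 0 0;0 15 0 0 0 0 0"

```text
time_s: 20.95
position: [0.5262, 0.0919, 0.0319]
tool_rot: [[-0.988, 0.151, 0.007], [0.151, 0.989, -0.002], [-0.007, -0.0, -1.0]]
ft_force: [4.2, -3.4, 6.8]
grip_width: 0.0427
gripper_force: 51.1
```

servo_tool --deltas "0 0 0 0 0 0 0;0 0 0 -8 0 0 0;0 0 0 -15 0 0 0;0 0 0 -30 0 0 0;0 0 0 -30 0 0 0;0 0 0 -20 0 0 0;0 0 0 0 0 0 0"

```text
time_s: 21.53
position: [0.5264, 0.0928, 0.1371]
tool_rot: [[-0.988, 0.151, 0.008], [0.151, 0.989, -0.0], [-0.008, 0.001, -1.0]]
ft_force: [0.3, 1.1, -4.5]
grip_width: 0.0426
gripper_force: 52.6
```

```bash
python3 -c "
from h import *
o=env.observe();print(o['position'],o['ft_force'],o['q'])
plan([.456,-.327,.0175],YAW)"
```

```text
[0.52636437 0.09277611 0.1370696 ] [ 0.31517235  1.13425725 -4.49208321] [-2.71170170e+00  2.51868159e+01  8.57538760e+01  1.78641341e-02
  6.86156609e+01 -8.40284328e+01]
tool shift mm [   7.1 -425.7  119.1] turn [0.001 0.008 0.002] t 21.5333
```

servo_tool --deltas "0 0 -15 0 0 0 0;0 1 -30 0 0 0 0;0 1 -36 0 0 0 0;0 1 -36 0 0 0 0;0 1 -36 0 0 0 0;0 1 -36 0 0 0 0;0 1 -36 0 0 0 0;0 1 -36 0 0 0 0"

```text
time_s: 22.2
position: [0.4772, -0.1655, 0.1317]
tool_rot: [[-0.988, 0.151, -0.002], [0.151, 0.988, 0.001], [0.002, 0.001, -1.0]]
ft_force: [0.5, 0.1, -4.3]
grip_width: 0.0426
gripper_force: 52.6
```

servo_tool --deltas "0 0 -36 0 0 0 0;0 0 -36 0 0 0 0;0 0 -36 0 0 0 0;0 0 -34 0 0 0 0;0 0 -16 0 0 0 0;0 0 -6 0 0 0 0;0 0 0 0 0 0 0"

```text
time_s: 22.78
position: [0.453, -0.3268, 0.1317]
tool_rot: [[-0.988, 0.153, -0.001], [0.153, 0.988, 0.002], [0.001, 0.001, -1.0]]
ft_force: [-0.3, 0.2, -3.7]
grip_width: 0.0426
gripper_force: 52.6
```

```bash
python3 f.py w5.png .456 -.327 .0175; python3 d.py | grep green
```

```text
sleeve 6761 (array([ 428.8, -588.1]), array([260.2,  28.7]), 4.64) [0.0106 0.0191 0.0234]
sleeve 781 (array([ 411. , -321.7]), array([42.4,  6.6]), -8.71) [0.1216 0.1267 0.1388]
sleeve 3018 (array([ 490.5, -615.4]), array([152.2,  34.1]), 4.23) [0.0343 0.0398 0.0427]
sleeve 759 (array([591.9, -64.9]), array([24.7, 88.8]), -6.32) [0.0102 0.0114 0.0127]
sleeve 1260 (array([ 544.8, -655.4]), array([89. , 26.7]), 4.53) [0.035  0.0396 0.0427]
tool shift mm [ -3.1  -1.1 114.4] turn [ 0.002 -0.001  0.001] t 22.8333
green 1710 (array([ 430.2, -328.6]), array([128.6, 108.2]), -0.88) 0.031440272093948105 floor [ 0.4033 -0.3521  0.0048]
  return _methods._mean(a, axis=axis, dtype=dtype,
  ret = ret.dtype.type(ret / rcount)
  ret = um.true_divide(
```

View pics/w5.png

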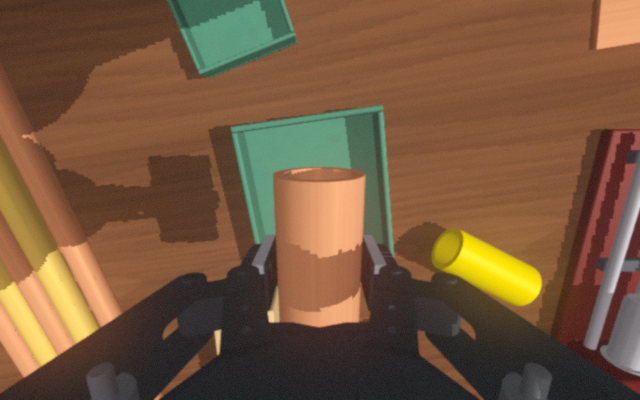

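The sleeve is held level at (320,245), over the larger green tray and centred. The wooden block shows beyond it; it's far enough away.

servo_tool --deltas "0 -3 -1 15 0 0 0;0 0 0 30 0 0 0;0 0 0 30 0 0 0;0 0 0 20 0 0 0;0 0 0 10 0 0 0;0 0 0 5 0 0 0;0 0 0 1 0 0 0;0 0 0 0 0 0 0"

```text
time_s: 23.55
position: [0.4569, -0.3278, 0.0227]
tool_rot: [[-0.989, 0.151, 0.001], [0.151, 0.989, -0.001], [-0.001, -0.001, -1.0]]
ft_force: [0.6, 0.4, -4.4]
grip_width: 0.0429
gripper_force: 52.6
```

servo_tool --deltas "0 0 0 3 0 0 0;0 0 0 1.5 0 0 0;0 0 0 1 0 0 0;0 0 0 0.5 0 0 0;0 0 0 0 0 0 0;0 0 0 0 0 0 0"

```text
time_s: 24.05
position: [0.4565, -0.328, 0.017]
tool_rot: [[-0.988, 0.151, 0.001], [0.151, 0.988, -0.001], [-0.001, -0.001, -1.0]]
ft_force: [-2.6, 1.9, 6.4]
grip_width: 0.0426
gripper_force: 53.7
```

servo_tool --deltas "0.68 0 0 0 0 0 0;0.68 0 0 0 0 0 0;0.68 0 0 0 0 0 0;0.68 0 0 -15 0 0 0;0.68 0 0 -35 0 0 0;0.68 0 0 -35 0 0 0;0.68 0 0 -35 0 0 0;0.68 0 0 -35 0 0 0"

```text
time_s: 24.72
position: [0.4562, -0.3277, 0.1726]
tool_rot: [[-0.988, 0.151, 0.0], [0.151, 0.988, -0.0], [-0.0, -0.0, -1.0]]
ft_force: [0.3, -0.3, -0.3]
grip_width: 0.058
gripper_force: 0.0
```

servo_tool --deltas "0.68 20 0 -30 0 0 0;0.68 20 0 -30 0 0 0;0.68 0 0 0 0 0 0;0.68 0 0 0 0 0 0"

```text
time_s: 25.05
position: [0.4166, -0.3222, 0.2325]
tool_rot: [[-0.988, 0.152, 0.002], [0.152, 0.988, -0.003], [-0.003, -0.003, -1.0]]
ft_force: [-0.5, -0.2, -0.9]
grip_width: 0.058
gripper_force: 0.0
```

```bash
cat > g.py <<'E'
from d import *
p=env.get_image("wrist")
for s in sleeves(p,(.01,.14)): print("sleeve",len(s),rect(s),np.percentile(s[:,2],[2,50,98]))
t=env.get_image("top"); cv2.imwrite("pics/end.png",cv2.resize(t["img"][120:300,180:480],None,fx=2.5,fy=2.5,interpolation=cv2.INTER_CUBIC)[:,:,::-1])
print(env.observe()["time_s"])
E
python3 g.py
```

```text
sleeve 11084 (array([ 368.7, -619. ]), array([342.2,  80.1]), 4.94) [0.0116 0.0223 0.0427]
sleeve 3920 (array([ 412.4, -667. ]), array([304. ,  28.2]), 4.9) [0.0337 0.0401 0.0431]
sleeve 2392 (array([ 455.9, -329.7]), array([43.4, 90.6]), -8.68) [0.0132 0.0458 0.0495]
sleeve 797 (array([578.1, -60.7]), array([ 28.1, 118.4]), -7.34) [0.0102 0.0114 0.0128]
sleeve 327 (array([ 548.7, -402.1]), array([41. , 17.2]), -36.58) [0.0108 0.0281 0.0434]
sleeve 721 (array([ 619.2, -284.8]), array([47.9, 44.4]), -30.03) [0.0111 0.0289 0.0311]
sleeve 450 (array([ 667.8, -565.1]), array([31.9, 68.5]), -16.95) [0.0109 0.0198 0.023 ]
25.15
```

View pics/end.png

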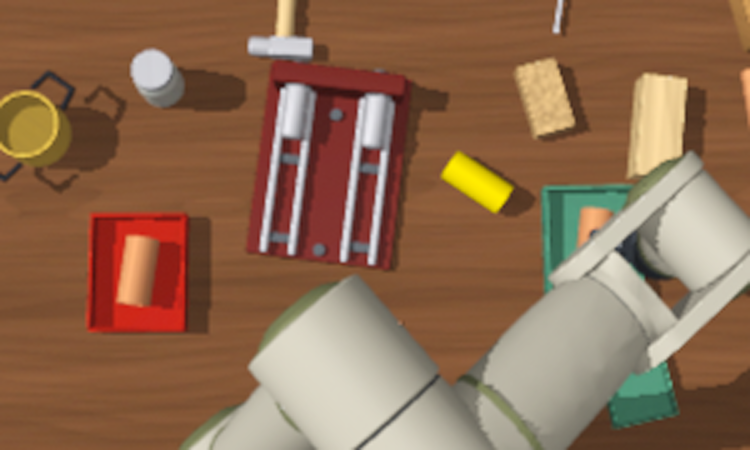

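The final view shows one sleeve in the red tray at (138,270) and the other in the larger green tray at (595,225). Both lie flat with their tops at 49 mm, and the other things haven't moved.

```bash
python3 -c "
from rig import env
print(env.close_job())"
```

```text
the job is handed in; nothing more can be done
None
```

I've handed the job in at about 25 s: both sleeves were on their pins together, then the left one, which went home, was laid in the larger green tray, and the right one, which stopped 30 mm short, in the red tray.

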